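Find the tin that rattles and hold it over the dish

TASK

One of the three sealed tins on the bench has a loose part inside. Pick up the tins one after another and shake or rock each back and forth along its length a few times until you find the one that rattles, laying silent ones back flat on the bench, lid up. Then hold the rattling tin level and still, clear above the middle of the white porcelain dish, and finish while holding it there, without disturbing the dish or the glassware.

Things in the scene. Friction and masses are not known exactly. Their poses are not given: they have to be found in the camera images.
- tin_a: one of three identical sealed flat tins, bare steel with a lid seam and a small steel clasp at each end, outside 150 (x, long) x 58 (y) x 52 (z) mm, lying lid up; origin at the centre of the underside, z up through the lid, which does not open. Empty mass 0.15 to 0.40 kg, other for each tin: weight does not tell. Grip across the 58 mm width, at the middle, from above
- tin_b: a tin exactly like tin_a. Any one of the three, drawn afresh each time, holds a loose steel ball, 36 mm and 0.19 kg, that rolls freely 104 mm along the tin (52 mm either side of the middle) and 12 mm across; the other two hold nothing that moves
- tin_c: a tin exactly like tin_a. Which tin holds the ball cannot be seen: it shows only in the forces and moments on the tool, as knocks and lasting swings when the tin is shaken along its length, or as weight shifting to the low end when it is tilted
- dish: white porcelain evaporating dish with a spout, 87 x 94 mm, 48 mm high, fixed on the bench beyond the tins; origin at the centre of its underside, z up
- flask: conical glass flask with pale blue contents, 74 mm wide, 111 mm high, loose bystander; origin at the centre of its underside
- jar: glass sample jar with steel lid, 76 mm wide, 115 mm high, loose bystander; origin at the centre of its underside
- beaker: empty glass beaker, 72 x 77 mm, 94 mm high, loose bystander; origin at the centre of its underside
Things that resemble listed ones, but are neither listed nor needed, are in the scene too. What is shaped like the tin_a but purple is not meant.

How it is judged:
On the way, in this order (a step that is already met when the one before it is completed fails the run):
1. the rattling tin is off the bench and its loose part has been thrown to one half of it (20 mm or more from the middle) (((x of loose_part_c0 in the frame of tin_a between -0.075 and 0.075 m and y of loose_part_c0 in the frame of tin_a between -0.03 and 0.03 m and z of loose_part_c0 in the frame of tin_a between 0 and 0.052 m and height (world z) of tin_a above 0.03 m and x of loose_part_c0 in the frame of tin_a below -0.02 m) or (x of loose_part_c0 in the frame of tin_b between -0.075 and 0.075 m and y of loose_part_c0 in the frame of tin_b between -0.03 and 0.03 m and z of loose_part_c0 in the frame of tin_b between 0 and 0.052 m and height (world z) of tin_b above 0.03 m and x of loose_part_c0 in the frame of tin_b below -0.02 m) or (x of loose_part_c0 in the frame of tin_c between -0.075 and 0.075 m and y of loose_part_c0 in the frame of tin_c between -0.03 and 0.03 m and z of loose_part_c0 in the frame of tin_c between 0 and 0.052 m and height (world z) of tin_c above 0.03 m and x of loose_part_c0 in the frame of tin_c below -0.02 m))).
2. then, still off the bench, its loose part has been thrown to the other half (((x of loose_part_c0 in the frame of tin_a between -0.075 and 0.075 m and y of loose_part_c0 in the frame of tin_a between -0.03 and 0.03 m and z of loose_part_c0 in the frame of tin_a between 0 and 0.052 m and height (world z) of tin_a above 0.03 m and x of loose_part_c0 in the frame of tin_a above 0.02 m) or (x of loose_part_c0 in the frame of tin_b between -0.075 and 0.075 m and y of loose_part_c0 in the frame of tin_b between -0.03 and 0.03 m and z of loose_part_c0 in the frame of tin_b between 0 and 0.052 m and height (world z) of tin_b above 0.03 m and x of loose_part_c0 in the frame of tin_b above 0.02 m) or (x of loose_part_c0 in the frame of tin_c between -0.075 and 0.075 m and y of loose_part_c0 in the frame of tin_c between -0.03 and 0.03 m and z of loose_part_c0 in the frame of tin_c between 0 and 0.052 m and height (world z) of tin_c above 0.03 m and x of loose_part_c0 in the frame of tin_c above 0.02 m))).
At the end, for the whole second after the job is handed in: the fingers alone hold the rattling tin, its middle within 40 mm of the dish centre seen from above, underside 80 to 300 mm above the bench, level within 0.2 rad, slower than 0.05 m/s; both other tins lie flat on the bench, lid up, at rest, untouched ((((x of loose_part_c0 in the frame of tin_a between -0.075 and 0.075 m and y of loose_part_c0 in the frame of tin_a between -0.03 and 0.03 m and z of loose_part_c0 in the frame of tin_a between 0 and 0.052 m) and horizontal distance between tin_a and dish below 0.04 m and height (world z) of tin_a between 0.08 and 0.3 m and angle between tin_a's own z axis and vertical below 0.2 rad and linear speed of tin_a below 0.05 m/s and contact force between the fingers and tin_a above 3 N and contact force between each of tin_a, tin_b, tin_c and dish below 0.1 N and height (world z) of tin_b between -0.008 and 0.008 m and angle between each of tin_b, tin_c's own z axis and vertical below 0.1 rad and linear speed of each of tin_b, tin_c below 0.03 m/s and contact force between tin_a and tin_b below 0.1 N and contact force between the fingers and tin_b below 0.5 N and height (world z) of tin_c between -0.008 and 0.008 m and contact force between tin_a and tin_c below 0.1 N and contact force between the fingers and tin_c below 0.5 N) or ((x of loose_part_c0 in the frame of tin_b between -0.075 and 0.075 m and y of loose_part_c0 in the frame of tin_b between -0.03 and 0.03 m and z of loose_part_c0 in the frame of tin_b between 0 and 0.052 m) and horizontal distance between tin_b and dish below 0.04 m and height (world z) of tin_b between 0.08 and 0.3 m and angle between tin_b's own z axis and vertical below 0.2 rad and linear speed of tin_b below 0.05 m/s and contact force between the fingers and tin_b above 3 N and contact force between each of tin_b, tin_a, tin_c and dish below 0.1 N and height (world z) of tin_a between -0.008 and 0.008 m and angle between each of tin_a, tin_c's own z axis and vertical below 0.1 rad and linear speed of each of tin_a, tin_c below 0.03 m/s and contact force between tin_b and tin_a below 0.1 N and contact force between the fingers and tin_a below 0.5 N and height (world z) of tin_c between -0.008 and 0.008 m and contact force between tin_b and tin_c below 0.1 N and contact force between the fingers and tin_c below 0.5 N) or ((x of loose_part_c0 in the frame of tin_c between -0.075 and 0.075 m and y of loose_part_c0 in the frame of tin_c between -0.03 and 0.03 m and z of loose_part_c0 in the frame of tin_c between 0 and 0.052 m) and horizontal distance between tin_c and dish below 0.04 m and height (world z) of tin_c between 0.08 and 0.3 m and angle between tin_c's own z axis and vertical below 0.2 rad and linear speed of tin_c below 0.05 m/s and contact force between the fingers and tin_c above 3 N and contact force between each of tin_c, tin_a, tin_b and dish below 0.1 N and height (world z) of tin_a between -0.008 and 0.008 m and angle between each of tin_a, tin_b's own z axis and vertical below 0.1 rad and linear speed of each of tin_a, tin_b below 0.03 m/s and contact force between tin_c and tin_a below 0.1 N and contact force between the fingers and tin_a below 0.5 N and height (world z) of tin_b between -0.008 and 0.008 m and contact force between tin_c and tin_b below 0.1 N and contact force between the fingers and tin_b below 0.5 N))); the arm keeps its last pose, push and grip.
It fails at once if the flask is disturbed (shifted more than 25 mm or tipped) (distance of flask from where it was at the start of the episode above 0.025 m or angle between flask's own z axis and vertical above 0.5 rad).
It fails at once if the jar is disturbed (shifted more than 25 mm or tipped) (distance of jar from where it was at the start of the episode above 0.025 m or angle between jar's own z axis and vertical above 0.5 rad).
It fails at once if the beaker is disturbed (shifted more than 25 mm or tipped) (distance of beaker from where it was at the start of the episode above 0.025 m or angle between beaker's own z axis and vertical above 0.5 rad).
It fails at once if the dish is struck (more than 15 N) (contact force between dish and the arm above 15 N or contact force between dish and the fingers above 15 N or contact force between dish and tin_a above 15 N or contact force between dish and tin_b above 15 N or contact force between dish and tin_c above 15 N).
It also fails if it takes over 72 s, if anything falls off the work surface, if the arm or the gripper's body presses on something with over 40 N, if the wrist force passes 120 N, or if a joint passes its speed limit or range.

ROBOT

A 6-joint arm with a two-finger parallel gripper is mounted at the origin on a cart in front of the work surface, level with it; the furniture and walls round the work are solid. World frame = base frame: x ahead of the robot, y to its left, z up, the work surface at z = 0. Lengths are in m, angles in rad, forces in N, time in s.
With the tool pointing down it reaches from about 0.425 to 0.95 m from the base axis. Payload 3.5 kg.
Tool frame: the origin (TCP) lies on the centre line of the jaws, within the pads' length; the fingertips stand 14 mm ahead of it and the grasp point (between the pads) lies 5 mm behind it; z points along the fingers, y is the direction in which the jaws open and shut (so a half turn about z gives the same grasp; the last joint's range is limited). The gripper opens to 85 mm and grips with 20 to 120 N. Pads are 22 mm wide; open, the fingers measure 114 mm over their backs; the gripper's body (76 mm by 85 mm) begins 54 mm behind the grasp point. The pads swing forward as they close: fully open they stand 13 mm farther back than shut.
Start: joints at [-1.321, 0.286, 1.577, -0, 1.279, -0.15], TCP at [0.263, -0.622, 0.212] pointing down, gripper open.
Joint ranges: [-2.77, 2.77], [-0.9, 2.22], [0.21, 2.48], [-1.53, 4.67], [0.24, 2.81], [-2.84, 2.84]. Speed limits (rad/s): [2.79, 2.79, 3.14, 3.14, 3.14, 3.14].

INTERFACE

Orientations are given as a rotation vector (axis times angle).
In Python, from cell import manip, cams, order gives the robot as it stands.
- The arm moves only by the tool send_rows, never from a script. Its argument "rows" is a list of rows, each a list of 6 numbers: the shift along the tool's x, y, z in cm, then the turn, a rotation vector about the tool's x, y, z in rad. A call has exactly 8 rows; each row is the pose to reach, as a shift and turn from the pose commanded when the call began, along the tool's axes at that moment; what a row does not reach only later rows make up. A row lasts 1/10 s, in which the tool goes at most 50 mm and 8.59 degrees, less where a joint would pass 70% of its speed; a pose out of reach is approached as far as the arm can. A call with a gripper value outside its range is refused whole. "fingers" is the finger opening in cm, from 0 to 8.54, set as the call begins (left out, the last holds). The fingers move at their own pace and stop on an object; the grip force is fixed at half the most. Time passes only in rows, so rows that repeat a pose let the fingers close, or fill a call up. It gives the time, the measured TCP pose, the force and the opening at its end, in the units of the state.
- manip.read_state(): the state, without advancing time (a new reading comes with each control period).
- cams.capture(name): name is "scene" or "top" or "wrist"; returns a dict with "color" (400x640x3 uint8, red, green, blue), "range_z" (400x640 float32, m along the optical axis (not along the pixel's ray), 0 where there is no reading), "fov_y" (degrees; the focal length in pixels is half the picture's height over the tangent of half this angle, whatever the lens; pixels are square), "cx", "cy" (the principal point, pixels), "rvec" (rotation vector, rad) and "tvec" (3), from world to camera coordinates, as OpenCV has them. Camera axes: x right, y down, z forward; pixel columns grow to the right and rows downward; lengths in m; the calibration is good to about 2 mm. A picture is of the moment at which its call begins.
- order.sign_off(): hands the job in, once; it reports no verdict.
The state is a dict: "clock": time; "joint_positions": joint angles; "joint_velocities": joint speeds; "effort": joint torques, N m; "position": TCP position; "eef_rot": TCP orientation; "wrist_force": force on the tool from outside, world axes, zero at the start; "torque": the same for the moment, N m; "width": finger opening in m.
Only numpy, scipy, OpenCV 4.12 (cv2) and the standard library are available. Lean on these libraries where they do the work, as an engineer would, in place of code of your own. Each camera call takes 0.05 s, during which the arm holds its last target. There are 200 camera calls.

## Working session

There is one attempt and no reset: what is moved stays moved. The work goes in short steps, Python scripts to look and compute and a tool call to move; the robot and the scene stay as the last step left them, time stands still between calls to the robot, and variables do not carry over. Pictures are saved under pics/ and viewed, about 8 in all and at most 12, crops included, and the job is handed in when it is done.

Besides the shell and the picture viewer there is one more tool, called after ">>>" as name([rows], argument=value, ...), one row to a line, values as JSON. send_rows: Moves the arm, as the interface text tells. Its arguments: {"type":"object","properties":{"rows":{"type":"array","items":{"type":"array","items":{"type":"number"}}},"fingers":{"type":"number"}},"required":["rows"]}

```bash
mkdir -p pics; ls; cat > h.py <<'E'
import numpy as np, cv2
from cell import manip, cams, order
from scipy.spatial.transform import Rotation as R
def cap(n):
    d=cams.capture(n); f=200/np.tan(np.radians(d["fov_y"])/2)
    Rm=R.from_rotvec(d["rvec"]).as_matrix(); z=d["range_z"]
    v,u=np.mgrid[0:400,0:640]
    P=np.stack([(u-d["cx"])/f*z,(v-d["cy"])/f*z,z],-1)
    W=(P-np.array(d["tvec"]))@Rm; W[z==0]=np.nan
    return d["color"],W
E
python3 - <<'E'
from h import *
for n in("top","scene"):
    c,W=cap(n); cv2.imwrite(f"pics/{n}0.png",c[:,:,::-1]); np.savez(f"{n}0.npz",c=c,W=W)
print(manip.read_state())
E
```

```text
pics
{'clock': 0.1, 'joint_positions': array([-1.32101471e+00,  2.87136612e-01,  1.57802577e+00, -1.69679219e-05,
        1.27860389e+00, -1.50009311e-01]), 'joint_velocities': array([ 9.37973427e-04, -3.00660612e-03, -1.22888382e-03, -1.44054525e-05,
       -1.44013295e-03,  1.52234318e-03]), 'effort': array([ 4.77474296e-04, -4.07295656e+01, -2.93698990e+01, -1.63217442e-04,
        3.43168584e-03,  4.62734451e-08]), 'position': array([ 0.26258614, -0.62114182,  0.21074846]), 'eef_rot': array([-3.07690676e+00, -6.23392883e-01,  1.95604559e-04]), 'wrist_force': array([ 0.57393931, -0.27391478,  0.1606949 ]), 'torque': array([-0.04408097,  0.00138716,  0.00472607]), 'width': 0.08510397798862303}
```

View pics/top0.png

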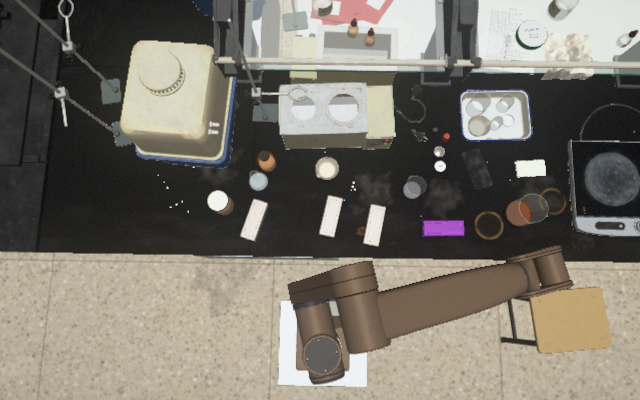

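View pics/scene0.png

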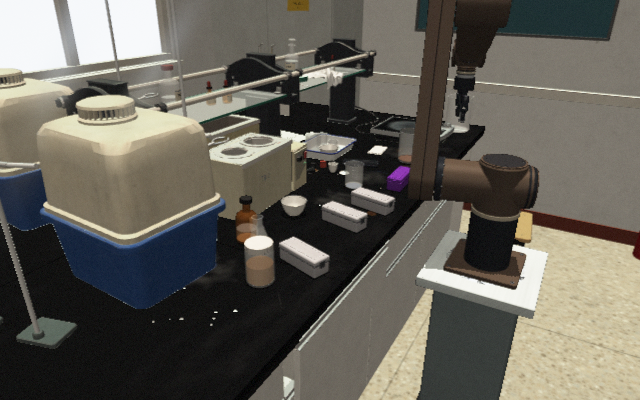

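Top view: the tins are the pale boxes at (254,220), (331,216) and (374,225). The purple box at (443,228) is not meant. The dish is at (326,168), the jar at (220,203), the flask at (258,180) and the beaker at (414,187). Next I measure these and enlarge the tins to confirm.

```bash
python3 - <<'E'
from h import *
d=np.load("top0.npz"); c,W=d["c"],d["W"]
for n,(u,v),r,zl,zh in [("L",(254,220),28,.035,.07),("M",(331,216),26,.035,.07),("R",(374,225),24,.035,.07),("dish",(326,168),16,.02,.07),("jar",(220,203),16,.05,.13),("flask",(258,180),12,.02,.13),("beaker",(414,187),14,.02,.12),("purple",(443,228),26,.03,.07)]:
    S=np.zeros((400,640),bool); S[v-r:v+r,u-r:u+r]=1
    m=S&(W[...,2]>zl)&(W[...,2]<zh)
    k,lab=cv2.connectedComponents(m.astype(np.uint8)); 
    l=np.bincount(lab[lab>0]).argmax() if m.any() else 1; m=lab==l
    p=W[m]; q=(p[:,:2]*1000).astype(np.float32)
    (cx,cy),(w,h),a=cv2.minAreaRect(q); b=cv2.boxPoints(((cx,cy),(w,h),a))
    e=b[1]-b[0]; f=b[2]-b[1]; e=e if np.hypot(*e)>np.hypot(*f) else f
    print(n,m.sum(),"c",round(cx),round(cy),"size",round(w),round(h),"ang",round(np.degrees(np.arctan2(e[1],e[0]))%180,1),"z",np.round(np.percentile(p[:,2],[5,50,98]),3))
for u,v in[(60,230),(350,63),(322,110),(180,80),(255,92),(360,232),(300,255)]: print(u,v,W[v,u].round(3))
cv2.imwrite("pics/crop.png",cv2.resize(c[140:260,190:480,::-1],None,fx=2.7,fy=2.7,interpolation=cv2.INTER_CUBIC))
E
```

```text
L 657 c 442 260 size 61 154 ang 162.7 z [0.043 0.052 0.061]
M 639 c 459 -25 size 58 153 ang 167.7 z [0.044 0.052 0.061]
R 648 c 429 -186 size 58 155 ang 168.7 z [0.044 0.052 0.061]
dish 249 c 642 -8 size 88 83 ang 0.9 z [0.021 0.034 0.054]
jar 422 c 499 381 size 74 73 ang 8.0 z [0.064 0.114 0.122]
flask 255 c 593 254 size 63 65 ang 134.2 z [0.023 0.05  0.113]
beaker 222 c 570 -333 size 70 73 ang 172.6 z [0.029 0.065 0.098]
purple 675 c 421 -440 size 60 155 ang 91.3 z [0.04  0.052 0.061]
60 230 [ 0.397  1.005 -0.004]
350 63 [ 0.895 -0.077  0.396]
322 110 [0.804 0.012 0.224]
180 80 [0.818 0.444 0.426]
255 92 [0.847 0.238 0.273]
360 232 [ 0.407 -0.137 -0.003]
300 255 [0.316 0.088 0.007]
```

View pics/crop.png

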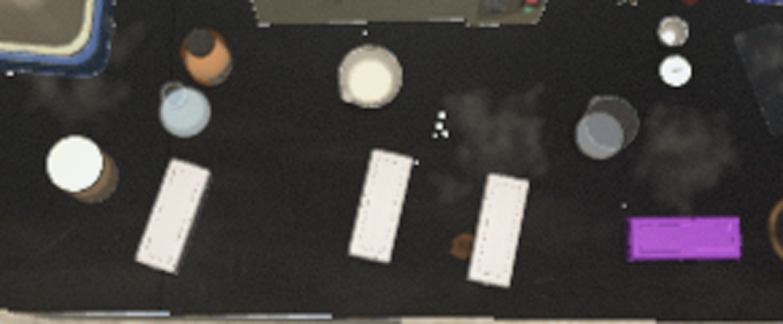

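The crop confirms the three bare pale tins, with the purple box set apart. I start with the right tin (R). Next is a helper that works out the move numbers.

```bash
cat >> h.py <<'E'
def plan(x,y,z,deg,half=False):
    """shift cm + turn about tool z for a tool-down target with tool x at deg (mod 180)"""
    s=manip.read_state(); Rt=R.from_rotvec(s["eef_rot"]); M=Rt.as_matrix()
    d=Rt.inv().apply(np.array([x,y,z])-s["position"])*100
    cur=np.degrees(np.arctan2(M[1,0],M[0,0])); t=(deg-cur+90)%180-90
    if half: t-=180*np.sign(t)
    T=R.from_euler("z",np.radians(cur+t))*R.from_euler("x",np.pi)
    print("shift",d.round(2),"turn",(Rt.inv()*T).as_rotvec().round(3))
def st():
    s=manip.read_state(); M=R.from_rotvec(s["eef_rot"]).as_matrix()
    print("t",round(s["clock"],2),"p",s["position"].round(4),"w",round(s["width"],4),"F",s["wrist_force"].round(2),"T world",s["torque"].round(3),"T tool",(M.T@s["torque"]).round(3),"q",s["joint_positions"].round(2),"tool z",M[:,2].round(3))
E
python3 -c "
from h import *
plan(.429,-.186,.15,168.7)"
```

```text
shift [ 32.26 -33.59   6.16] turn [-0.002  0.     0.597]
```

>>> send_rows([
  [2,-2,0,0,0,0.05],
  [5,-5,0.5,0,0,0.1],
  [8,-8.4,1,0,0,0.2],
  [11,-11.5,1.5,0,0,0.3],
  [14,-14.7,2,0,0,0.4],
  [17,-17.7,2.5,0,0,0.5],
  [20,-20.8,3,0,0,0.597],
  [22,-22.9,3.5,0,0,0.597],
], fingers=8.5)

```text
clock: 0.9
position: [0.3766, -0.3223, 0.1762]
eef_rot: [-3.125, 0.31, 0.001]
wrist_force: [-0.4, 0.2, 0.3]
width: 0.085
```

```bash
python3 -c "
from h import *
st();plan(.429,-.186,.15,168.7)"
```

```text
t 0.9 p [ 0.3766 -0.3223  0.1762] w 0.085 F [-0.35  0.17  0.33] T world [-0.015  0.003  0.023] T tool [-0.015 -0.    -0.023] q [-0.91 -0.08  2.04  0.    1.18  0.86] tool z [-0.     0.001 -1.   ]
shift [  2.47 -14.4    2.64] turn [-0.001  0.001 -0.   ]
```

>>> send_rows([
  [0.5,-3,0.5,0,0,0],
  [1,-6,1,0,0,0],
  [1.7,-10,1.8,0,0,0],
  [2.2,-12.5,2.3,0,0,0],
  [2.5,-14,2.6,0,0,0],
  [2.5,-14.4,2.6,0,0,0],
  [2.5,-14.4,2.6,0,0,0],
  [2.5,-14.4,2.6,0,0,0],
])

```text
clock: 1.7
position: [0.4289, -0.1895, 0.1512]
eef_rot: [3.126, -0.31, 0.0]
wrist_force: [-0.6, -0.5, -0.2]
width: 0.0845
```

```bash
python3 - <<'E'
from h import *
st()
c,W=cap("wrist"); m=((W[...,2]>.042)&(W[...,2]<.058)).astype(np.uint8)
n,l,s,_=cv2.connectedComponentsWithStats(m)
for i in range(1,n):
    if s[i,4]>1500:
        (cx,cy),(w,h),a=cv2.minAreaRect((W[l==i][:,:2]*1000).astype(np.float32)); print(s[i],cx,cy,w,h,a)
cv2.imwrite("pics/w1.png",c[:,:,::-1])
plan(.429,-.186,.027,168.7)
E
```

```text
t 1.7 p [ 0.4289 -0.1895  0.1512] w 0.0845 F [-0.64 -0.48 -0.17] T world [0.017 0.04  0.037] T tool [ 0.009 -0.042 -0.037] q [-0.63 -0.12  2.13 -0.    1.13  1.14] tool z [ 0.    -0.001 -1.   ]
[ 513  109  127   91 8239] 420.1985778808594 -413.0210876464844 58.388248443603516 106.19226837158203 1.5427615642547607
[   89   111    93   165 11107] 458.49798583984375 -24.29814910888672 58.27516555786133 154.0311737060547 78.0626220703125
[  284   110    68   165 10391] 427.54254150390625 -184.34408569335938 58.15806198120117 153.5755615234375 79.09833526611328
shift [-0.07 -0.37 12.43] turn [ 0.    -0.    -0.001]
```

View pics/w1.png

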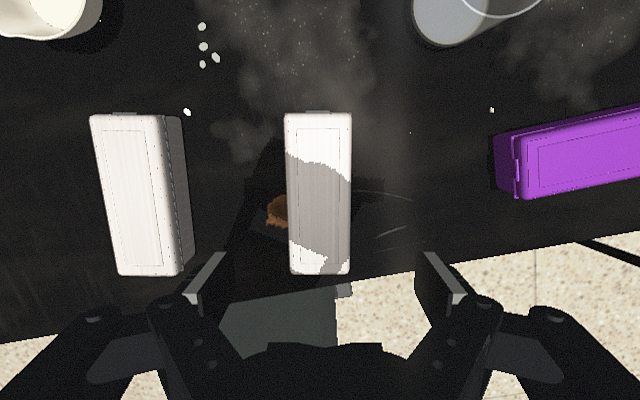

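Wrist view: tin R is between the jaws at (318,195) and aligned. Tin M is at (140,195), and the purple box is off at the right. I go down and grip R.

>>> send_rows([
  [-0.1,-0.1,2,0,0,0],
  [-0.2,-0.2,5,0,0,0],
  [-0.2,-0.2,8,0,0,0],
  [-0.2,-0.2,10.5,0,0,0],
  [-0.2,-0.2,11.8,0,0,0],
  [-0.2,-0.2,12.4,0,0,0],
  [-0.2,-0.2,12.4,0,0,0],
  [-0.2,-0.2,12.4,0,0,0],
])

```text
clock: 2.55
position: [0.4283, -0.1873, 0.0282]
eef_rot: [3.125, -0.31, 0.003]
wrist_force: [0.2, -0.1, 0.2]
width: 0.085
```

```bash
python3 -c "
from h import *
st();plan(.4275,-.1845,.027,169)"
```

```text
t 2.55 p [ 0.4283 -0.1873  0.0282] w 0.085 F [ 0.15 -0.1   0.21] T world [ 0.064 -0.052 -0.05 ] T tool [0.073 0.038 0.05 ] q [-0.63  0.07  2.2  -0.    0.87  1.14] tool z [ 0.002 -0.001 -1.   ]
shift [-0.14 -0.26  0.12] turn [ 0.001 -0.002 -0.005]
```

>>> send_rows([
  [0,0,0,0,0,0],
  [0,0,0,0,0,0],
  [0,0,0,0,0,0],
  [0,0,0,0,0,0],
  [0,0,0,0,0,0],
  [0,0,0,0,0,0],
  [0,0,0,0,0,0],
  [0,0,0,0,0,0],
], fingers=4.5)

```text
clock: 3.35
position: [0.4296, -0.1891, 0.0307]
eef_rot: [3.122, -0.308, 0.007]
wrist_force: [-3.7, -2.4, 13.1]
width: 0.045
```

```bash
python3 -c "
from h import *
st()"
```

```text
t 3.35 p [ 0.4296 -0.1891  0.0307] w 0.045 F [-3.74 -2.44 13.11] T world [-0.094  0.571 -0.066] T tool [-0.204 -0.542  0.062] q [-0.63  0.07  2.2  -0.    0.87  1.14] tool z [ 0.004 -0.005 -1.   ]
```

```bash
python3 - <<'E'
from h import *
for n in("wrist","scene"):
    c,W=cap(n)
    cv2.imwrite(f"pics/{n}2.png",(c if n=="wrist" else cv2.resize(c[130:330,240:560],(800,500)))[:,:,::-1])
E
```

```text
(no output)
```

View pics/wrist2.png

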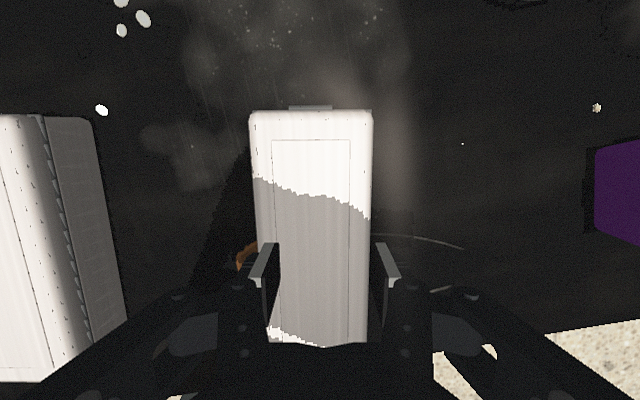

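View pics/scene2.png

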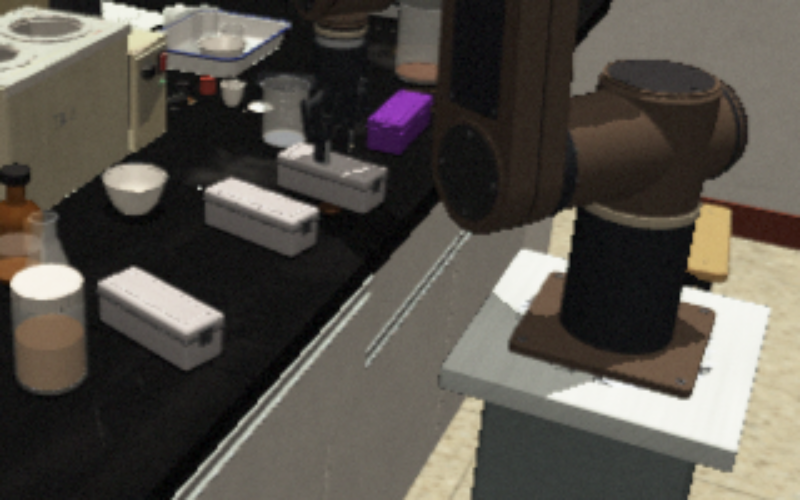

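```bash
python3 - <<'E'
from h import *
c,W=cap("wrist")
for u,v in[(270,246),(262,275),(272,265),(386,246),(393,275),(380,265),(310,250),(310,330),(310,120)]: print(u,v,W[v,u].round(3))
st()
E
```

```text
270 246 [ 0.445 -0.167  0.062]
262 275 [ 0.445 -0.168  0.09 ]
272 265 [ 0.441 -0.169  0.075]
386 246 [ 0.435 -0.22   0.062]
393 275 [ 0.435 -0.217  0.089]
380 265 [ 0.436 -0.214  0.081]
310 250 [ 0.436 -0.184  0.055]
310 330 [ 0.39  -0.174  0.054]
310 120 [ 0.497 -0.197  0.054]
t 3.5 p [ 0.4296 -0.1891  0.0307] w 0.0448 F [-3.17 -1.98 11.57] T world [-0.113  0.474 -0.055] T tool [-0.204 -0.443  0.052] q [-0.63  0.07  2.2  -0.    0.87  1.14] tool z [ 0.004 -0.005 -1.   ]
```

The tips are on top of the lid: depth puts them at z≈0.06, although the reported TCP height is 0.031. I open, lift a little and measure the real tip position relative to the reported TCP.

>>> send_rows([
  [0,0,-0.5,0,0,0],
  [0,0,-1.5,0,0,0],
  [0,0,-2.5,0,0,0],
  [0,0,-3,0,0,0],
  [0,0,-3,0,0,0],
  [0,0,-3,0,0,0],
  [0,0,-3,0,0,0],
  [0,0,-3,0,0,0],
])

```text
clock: 4.3
position: [0.4271, -0.1863, 0.0565]
eef_rot: [-3.126, 0.309, 0.002]
wrist_force: [0.3, 0.3, -0.2]
width: 0.0451
```

```bash
python3 - <<'E'
from h import *
st(); s=manip.read_state()
d=cams.capture("wrist"); Rm=R.from_rotvec(d["rvec"]).as_matrix()
print("cam pos",(-Rm.T@np.array(d["tvec"])).round(3),"axis",Rm[2].round(3))
c,W=cap("wrist"); Rt=R.from_rotvec(s["eef_rot"])
L=Rt.inv().apply((W-s["position"]).reshape(-1,3)).reshape(W.shape)*1000
f=(c.mean(-1)<100)|True
# points belonging to the fingers: near the tool axis, at jaws' lateral place
m=(np.abs(L[...,0])<18)&(np.abs(L[...,1])>15)&(np.abs(L[...,1])<60)&(L[...,2]<35)&(L[...,2]>-60)
v,u=np.nonzero(m); p=L[m]; 
for sgn in(1,-1):
    k=p[:,1]*sgn>0; print(sgn,k.sum(),"x",np.percentile(p[k,0],[2,50,98]).round(),"y",np.percentile(p[k,1],[2,50,98]).round(),"z",np.percentile(p[k,2],[2,50,90,98,100]).round())
z=W[...,2]; t=(z>.045)&(z<.058); n,l,q,_=cv2.connectedComponentsWithStats(t.astype(np.uint8))
for i in range(1,n):
    if q[i,4]>2500: print("top",q[i],cv2.minAreaRect((W[l==i][:,:2]*1000).astype(np.float32)))
cv2.imwrite("pics/w3.png",c[:,:,::-1])
E
```

```text
t 4.3 p [ 0.4271 -0.1863  0.0565] w 0.0451 F [ 0.27  0.35 -0.21] T world [ 0.017 -0.052 -0.025] T tool [0.027 0.047 0.025] q [-0.63  0.02  2.19 -0.    0.93  1.14] tool z [-0.001  0.001 -1.   ]
cam pos [ 0.496 -0.201  0.22 ] axis [-0.271  0.055 -0.961]
1 2640 x [-16.   7.  16.] y [15. 23. 36.] z [-60. -33.   4.   6.   9.]
-1 2839 x [-16.   7.  17.] y [-34. -22. -16.] z [-60. -30.   4.   5.   8.]
top [  265   100   108   242 22721] ((429.69219970703125, -184.8142852783203), (58.35462951660156, 151.13954162597656), 79.3058853149414)
top [    0   104   120   240 21737] ((459.54559326171875, -24.506587982177734), (58.95028305053711, 151.78919982910156), 77.37493896484375)
```

View pics/w3.png

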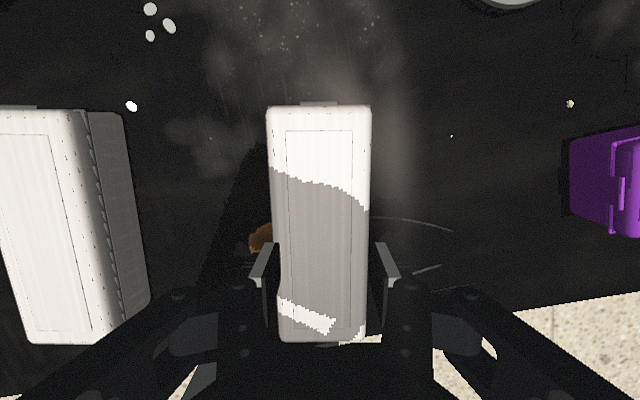

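The fingers really end about 38 mm shorter than the reported TCP implies, and they are laterally fine. So I open and go down to a reported z of about -0.01, watching the force.

>>> send_rows([
  [0,0,0,0,0,0],
  [0,0,0,0,0,0],
  [0.1,-0.2,0,0,0,0],
  [0.1,-0.2,0,0,0,0],
  [0.1,-0.2,1,0,0,0],
  [0.1,-0.2,2.5,0,0,0],
  [0.1,-0.2,3.5,0,0,0],
  [0.1,-0.2,4,0,0,0],
], fingers=8.5)

```text
clock: 5.2
position: [0.4279, -0.1841, 0.0154]
eef_rot: [-3.125, 0.309, 0.004]
wrist_force: [0.8, -0.6, -0.2]
width: 0.085
```

>>> send_rows([
  [0,0,0.3,0,0,0],
  [0,0,0.7,0,0,0],
  [0,0,1.1,0,0,0],
  [0,0,1.4,0,0,0],
  [0,0,1.6,0,0,0],
  [0,0,1.6,0,0,0],
  [0,0,1.6,0,0,0],
  [0,0,1.6,0,0,0],
])

```text
clock: 6.0
position: [0.429, -0.1848, 0.0012]
eef_rot: [3.126, -0.309, 0.001]
wrist_force: [0.4, 0.2, 0.2]
width: 0.0847
```

>>> send_rows([
  [0,0,0.3,0,0,0],
  [0,0,0.6,0,0,0],
  [0,0,0.9,0,0,0],
  [0,0,0.9,0,0,0],
  [0,0,0.9,0,0,0],
  [0,0,0.9,0,0,0],
  [0,0,0.9,0,0,0],
  [0,0,0.9,0,0,0],
])

```text
clock: 6.8
position: [0.4289, -0.1848, -0.0079]
eef_rot: [3.126, -0.309, 0.0]
wrist_force: [0.1, 0.3, -0.4]
width: 0.0852
```

```bash
python3 - <<'E'
from h import *
st()
c,W=cap("wrist")
for u,v in[(200,235),(215,245),(225,250),(205,252),(430,245),(440,252),(420,250),(445,240)]: print(u,v,W[v,u].round(3))
E
```

```text
t 6.8 p [ 0.4289 -0.1848 -0.0079] w 0.0852 F [ 0.07  0.35 -0.42] T world [ 0.014  0.028 -0.012] T tool [ 0.008 -0.03   0.012] q [-0.62  0.15  2.21 -0.    0.79  1.14] tool z [ 0. -0. -1.]
200 235 [ 0.45  -0.121  0.003]
215 245 [ 0.442 -0.127  0.001]
225 250 [ 0.438 -0.132  0.002]
205 252 [ 0.439 -0.12   0.001]
430 245 [ 0.419 -0.242  0.001]
440 252 [ 0.414 -0.247  0.001]
420 250 [ 0.417 -0.237  0.001]
445 240 [ 0.421 -0.25   0.002]
```

>>> send_rows([
  [0,0,0,0,0,0],
  [0,0,0,0,0,0],
  [0,0,0,0,0,0],
  [0,0,0,0,0,0],
  [0,0,0,0,0,0],
  [0,0,0,0,0,0],
  [0,0,0,0,0,0],
  [0,0,0,0,0,0],
], fingers=4.5)

```text
clock: 7.65
position: [0.4291, -0.1849, -0.0077]
eef_rot: [3.126, -0.309, 0.001]
wrist_force: [1.1, 0.8, 4.0]
width: 0.0574
```

```bash
python3 -c "
from h import *
st()"
```

```text
t 7.65 p [ 0.4291 -0.1849 -0.0077] w 0.0574 F [1.1  0.85 3.98] T world [ 0.181 -0.043  0.071] T tool [ 0.186  0.006 -0.071] q [-0.62  0.14  2.21  0.    0.79  1.14] tool z [ 0.001 -0.    -1.   ]
```

Gripped (57 mm). Lifting.

>>> send_rows([
  [0,0,-1,0,0,0],
  [0,0,-3,0,0,0],
  [0,0,-6,0,0,0],
  [0,0,-9,0,0,0],
  [0,0,-12,0,0,0],
  [0,0,-14,0,0,0],
  [0,0,-15,0,0,0],
  [0,0,-15,0,0,0],
])

```text
clock: 8.45
position: [0.4288, -0.1848, 0.1425]
eef_rot: [3.126, -0.309, 0.001]
wrist_force: [0.5, -0.2, -4.6]
width: 0.0574
```

>>> send_rows([
  [0,0,0,0,0.12,0],
  [0,0,0,0,0.24,0],
  [0,0,0,0,0.35,0],
  [0,0,0,0,0.35,0],
  [0,0,0,0,0.35,0],
  [0,0,0,0,0.35,0],
  [0,0,0,0,0.35,0],
  [0,0,0,0,0.35,0],
])

```text
clock: 9.25
position: [0.4295, -0.185, 0.1424]
eef_rot: [3.046, -0.3, 0.538]
wrist_force: [-0.1, -0.8, -4.8]
width: 0.0574
```

```bash
python3 -c "
from h import *
st()"
```

```text
t 9.25 p [ 0.4295 -0.185   0.1424] w 0.0574 F [-0.07 -0.78 -4.81] T world [ 0.108  0.382 -0.009] T tool [ 0.026 -0.396  0.019] q [-0.73 -0.33  2.35  0.24  0.84  0.91] tool z [ 0.336 -0.067 -0.939]
```

>>> send_rows([
  [0,0,0,0,-0.12,0],
  [0,0,0,0,-0.24,0],
  [0,0,0,0,-0.35,0],
  [0,0,0,0,-0.35,0],
  [0,0,0,0,-0.35,0],
  [0,0,0,0,-0.35,0],
  [0,0,0,0,-0.35,0],
  [0,0,0,0,-0.35,0],
])

```text
clock: 10.05
position: [0.4283, -0.1846, 0.142]
eef_rot: [3.126, -0.31, 0.001]
wrist_force: [-0.2, -0.2, -5.1]
width: 0.0573
```

```bash
python3 -c "
from h import *
st()"
```

```text
t 10.05 p [ 0.4283 -0.1846  0.142 ] w 0.0573 F [-0.19 -0.16 -5.13] T world [ 0.006 -0.047 -0.077] T tool [0.015 0.045 0.077] q [-0.63 -0.11  2.14  0.    1.12  1.14] tool z [ 0.001 -0.    -1.   ]
```

>>> send_rows([
  [0,0,0,0,-0.12,0],
  [0,0,0,0,-0.24,0],
  [0,0,0,0,-0.35,0],
  [0,0,0,0,-0.35,0],
  [0,0,0,0,-0.35,0],
  [0,0,0,0,-0.35,0],
  [0,0,0,0,-0.35,0],
  [0,0,0,0,-0.35,0],
])

```text
clock: 10.85
position: [0.4284, -0.1847, 0.1425]
eef_rot: [-3.046, 0.302, 0.537]
wrist_force: [-0.6, -1.2, -4.9]
width: 0.0574
```

```bash
python3 -c "
from h import *
st()"
```

```text
t 10.85 p [ 0.4284 -0.1847  0.1425] w 0.0574 F [-0.62 -1.18 -4.91] T world [-0.072 -0.481  0.021] T tool [ 0.016  0.486 -0.028] q [-0.55  0.11  1.94 -0.12  1.41  1.25] tool z [-0.335  0.067 -0.94 ]
```

>>> send_rows([
  [0,0,0,0,0.12,0],
  [0,0,0,0,0.24,0],
  [0,0,0,0,0.35,0],
  [0,0,0,0,0.35,0],
  [0,0,0,0,0.35,0],
  [0,0,0,0,0.35,0],
  [0,0,0,0,0.35,0],
  [0,0,0,0,0.35,0],
])

```text
clock: 11.65
position: [0.4293, -0.1849, 0.1419]
eef_rot: [-3.126, 0.309, 0.001]
wrist_force: [-0.7, -0.2, -4.5]
width: 0.0574
```

```bash
python3 -c "
from h import *
st()"
```

```text
t 11.65 p [ 0.4293 -0.1849  0.1419] w 0.0574 F [-0.7  -0.25 -4.53] T world [ 0.008  0.075 -0.013] T tool [-0.007 -0.075  0.013] q [-0.62 -0.11  2.14 -0.    1.12  1.14] tool z [-0.001  0.    -1.   ]
```

```bash
cat >> h.py <<'E'
def avg(n=8):
    a=[]
    for _ in range(n):
        cams.capture("wrist"); s=manip.read_state(); M=R.from_rotvec(s["eef_rot"]).as_matrix(); a.append([*s["wrist_force"],*(M.T@s["torque"])])
    a=np.array(a); print("n",n,"mean F,Ttool",a.mean(0).round(3),"Ty",a[:,4].round(3))
E
python3 -c "
from h import *
avg()"
```

```text
n 8 mean F,Ttool [-0.065  0.026 -4.696  0.011 -0.048 -0.007] Ty [-0.063 -0.082 -0.055 -0.024 -0.046 -0.047 -0.031 -0.039]
```

>>> send_rows([
  [0,0,0,0,0.12,0],
  [0,0,0,0,0.24,0],
  [0,0,0,0,0.35,0],
  [0,0,0,0,0.35,0],
  [0,0,0,0,0.35,0],
  [0,0,0,0,0.35,0],
  [0,0,0,0,0.35,0],
  [0,0,0,0,0.35,0],
])

```text
clock: 12.85
position: [0.4295, -0.1851, 0.1425]
eef_rot: [3.045, -0.3, 0.538]
wrist_force: [0.8, 0.0, -5.5]
width: 0.0571
```

>>> send_rows([
  [0,0,0,0,-0.12,0],
  [0,0,0,0,-0.24,0],
  [0,0,0,0,-0.32,0],
  [0,0,0,0,-0.34,0],
  [0,0,0,0,-0.35,0],
  [0,0,0,0,-0.35,0],
  [0,0,0,0,-0.35,0],
  [0,0,0,0,-0.35,0],
])

```text
clock: 13.65
position: [0.4283, -0.1846, 0.1419]
eef_rot: [-3.126, 0.31, -0.001]
wrist_force: [0.4, 0.5, -4.7]
width: 0.0575
```

```bash
python3 -c "
from h import *
avg()"
```

```text
n 8 mean F,Ttool [ 0.032 -0.168 -5.066  0.016  0.1    0.016] Ty [0.093 0.134 0.128 0.069 0.075 0.08  0.096 0.123]
```

Tin R rattles. The level moment reads -0.05 Nm after one tilt and +0.10 Nm after the other, which is repeatable, and it weighs 4.9 N, above the 3.9 N an empty tin could weigh. The +, -, + tilts threw the ball end to end. Next I check room around the dish and take the move numbers.

```bash
python3 - <<'E'
from h import *
W=np.load("top0.npz")["W"]
m=(W[...,2]>.07)&(W[...,1]>-.2)&(W[...,1]<.2)&(W[...,0]>.55)
print("nearest tall x",np.percentile(W[m][:,0],[0,1,5]),W[m][np.argmin(W[m][:,0])])
plan(.642,-.008,.15,169)
E
```

```text
nearest tall x [0.63895312 0.7222875  0.72909708] [0.63895312 0.19963754 0.07678209]
shift [ 17.44 -21.51  -0.79] turn [ 0.    -0.    -0.005]
```

The heater front is at x≈0.72, too close for the tin lengthwise. I turn the tin sideways on the way and aim for (0.634, -0.008).

>>> send_rows([
  [0.5,-0.6,-0.2,0,0,-0.05],
  [1.5,-2,-0.4,0,0,-0.15],
  [3,-4,-0.8,0,0,-0.27],
  [5,-6.2,-0.8,0,0,-0.4],
  [7,-8.6,-0.8,0,0,-0.53],
  [9,-11,-0.8,0,0,-0.66],
  [11,-13.5,-0.8,0,0,-0.79],
  [12,-15,-0.8,0,0,-0.9],
])

```text
clock: 14.85
position: [0.5775, -0.0597, 0.1499]
eef_rot: [-2.946, -1.09, -0.001]
wrist_force: [-0.5, 0.5, -4.9]
width: 0.0574
```

```bash
python3 -c "
from h import *
st();plan(.634,-.008,.15,75)"
```

```text
t 14.85 p [ 0.5775 -0.0597  0.1499] w 0.0574 F [-0.46  0.46 -4.9 ] T world [ 0.058 -0.024  0.008] T tool [ 0.028  0.056 -0.008] q [-0.28  0.14  1.87  0.    1.13  0.58] tool z [ 0.001  0.    -1.   ]
shift [ 7.65 -0.25 -0.  ] turn [ 0.    -0.001 -0.6  ]
```

>>> send_rows([
  [1.3,0,0,0,0,-0.12],
  [2.8,-0.1,0,0,0,-0.24],
  [4.3,-0.2,0,0,0,-0.36],
  [5.6,-0.2,0,0,0,-0.47],
  [6.6,-0.2,0,0,0,-0.55],
  [7.3,-0.2,0,0,0,-0.6],
  [7.6,-0.2,0,0,0,-0.6],
  [7.6,-0.2,0,0,0,-0.6],
])

```text
clock: 15.65
position: [0.6325, -0.0103, 0.1496]
eef_rot: [-2.498, -1.903, 0.001]
wrist_force: [-0.6, 0.1, -5.3]
width: 0.0577
```

>>> send_rows([
  [0,0,0,0,0,0],
  [0,0,0,0,0,0],
  [0,0,0,0,0,0],
  [0,0,0,0,0,0],
  [0,0,0,0,0,0],
  [0,0,0,0,0,0],
  [0,0,0,0,0,0],
  [0,0,0,0,0,0],
])

```text
clock: 16.45
position: [0.6326, -0.0105, 0.15]
eef_rot: [-2.498, -1.905, -0.0]
wrist_force: [0.5, -0.4, -5.2]
width: 0.0572
```

```bash
python3 - <<'E'
from h import *
st(); print(manip.read_state()["joint_velocities"].round(3))
c,W=cap("scene"); z=W[...,2]
m=(z>.17)&(z<.23)&(abs(W[...,0]-.634)<.07)&(abs(W[...,1]+.008)<.09)
print("held top pts",m.sum(),np.nanpercentile(W[m],[2,50,98],axis=0).round(3))
o=cv2.resize(c[100:300,180:500],(800,500)); cv2.imwrite("pics/s9.png",o[:,:,::-1])
E
```

```text
t 16.45 p [ 0.6326 -0.0105  0.15  ] w 0.0572 F [ 0.55 -0.44 -5.16] T world [0.097 0.011 0.06 ] T tool [ 0.036  0.091 -0.06 ] q [-0.18  0.25  1.74  0.    1.15  0.09] tool z [-0.  0. -1.]
[-0.001  0.001  0.001  0.003 -0.    -0.001]
held top pts 768 [[ 0.578 -0.067  0.171]
 [ 0.619  0.014  0.201]
 [ 0.676  0.068  0.228]]
```

View pics/s9.png

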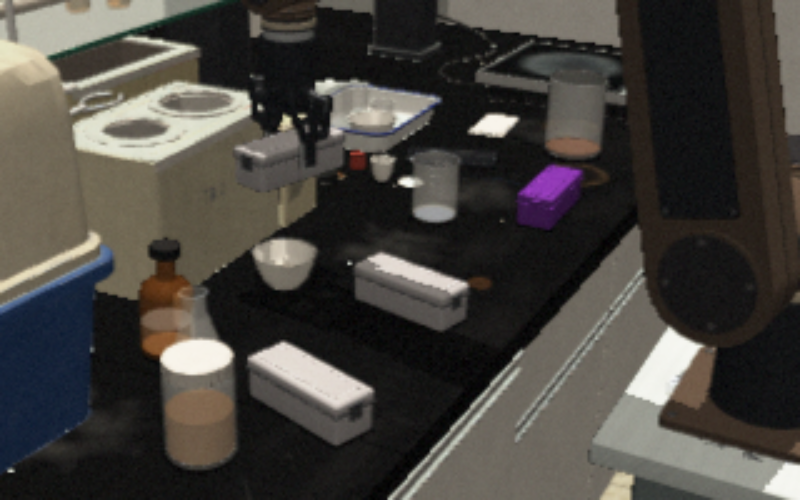

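The tin is held level at (290,160) in the crop, above the dish at (285,265). The other two tins, the beaker, jar and flask stand as they were. The TCP is about 10 mm from the dish centre and the joints are still, so I hand in.

```bash
python3 -c "
from h import *
print(order.sign_off())"
```

```text
the job is handed in; nothing more can be done
None
```

I handed the job in with the rattling tin held above the dish. It was the right-hand tin of the three as seen from the top camera, and the first one I tried. The other two tins were never lifted or touched.

- **Rattle evidence:** I tilted the tin ±0.35 rad along its length, end to end. Back at level, the moment across the tin read about -0.05 Nm after one tilt and +0.10 Nm after the other. It also weighed about 4.9 N, more than an empty tin can. The other two were not tested, because this was conclusive.
- **Final hold:** Just before the hand-in, the tool was at (0.633, -0.011), about 10 mm from the measured dish centre (0.642, -0.008). The tin was level with its underside about 0.15 m above the bench, gripped at 57 mm, with joint speeds near zero. I turned it sideways to keep clear of the heater behind the dish.
- **Glassware and dish:** In the last picture the flask, jar and beaker stood where they had been, judged by eye.
- **What disagreed:** The fingertips sit about 38 mm higher than the reported tool position implies. Because of that, my first grasp closed on top of the lid with about 13 N. I noticed it from the width and depth readings, reopened, and gripped again lower.

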